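Bayonet cap held half way to its lock

ROBOT

A 7-joint arm with a two-finger parallel gripper is mounted at the origin on the work surface. World frame = base frame: x ahead of the robot, y to its left, z up, the work surface at z = 0. Lengths are in m, angles in degrees, forces in N, time in s.
With the tool pointing down it reaches from about 0.425 to 0.875 m from the base axis. Payload 4.7 kg.
Tool frame: the origin (TCP) lies at the very end of the fingers, on their centre line; the grasp point (between the pads) lies 19 mm behind it; z points along the fingers, y is the line along which they close (so a half turn about z gives the same grasp; the last joint's range is limited). The gripper opens to 87 mm and grips with 3 to 60 N. Pads are 19 mm wide; open, the fingers measure 117 mm over their backs; the gripper's body (75 mm by 190 mm) begins 51 mm behind the grasp point.
Start: joints at [-75.911, 18.392, -4.016, 83.108, 1.295, 78.541, -3.26], TCP at [0.149, 0.633, 0.223] pointing down, gripper open.
Joint ranges: [-163.93, 163.93], [-17.29, 119.83], [-79.2, 71.16], [3.27, 140.29], [-89.18, 269.18], [5.43, 117.66], [-154.24, 154.24]. Speed limits (degrees/s): [147.25, 147.25, 180, 180, 180, 180, 180].

INTERFACE

Orientations are given as [roll, pitch, yaw] about the fixed x, y, z axes, in that order (R = Rz(yaw) Ry(pitch) Rx(roll)).
In Python, from cell import get_obs, read_camera, sign_off, silhouettes gives the robot as it stands.
- The arm moves only by the tool play_rows, never from a script. Its argument "steps" is a list that holds one entry, the list of rows, each a list of 7 numbers: the shift along the tool's x, y, z in m, then the turn, a rotation vector about the tool's x, y, z in rad, then the finger opening in m, from 0 to 0.087. A call has 1 to 12 rows; each row shifts and turns the commanded pose from where the row before left it, along the tool's axes as they then stand; what a row does not reach is not made up. A row lasts 1/10 s, in which the tool goes at most 50 mm and 8.59 degrees, less where a joint would pass 70% of its speed; a pose out of reach is approached as far as the arm can. A call is refused whole if a number of a shift passes 0.05 or a number of a turn 0.15, either way. A call with a gripper value outside its range is refused whole. The fingers move at their own pace and stop on an object; "force" is the grip in N (left out, the last holds). Time passes only in rows, so rows that do not move let the fingers close. It gives the time, the measured TCP pose, the force, the opening and the grip force at its end, in the units of the state.
- get_obs(): the state, without advancing time (a new reading comes with each control period).
- read_camera(name): name is "scene" or "top" or "wrist"; returns a dict with "frame" (400x640x3 uint8, red, green, blue), "intrinsics" (3x3 intrinsics, pixels), "view" (4x4, takes a point from world to camera coordinates). Camera axes: x right, y up, looking along -z (the intrinsics and any distortion apply to the point x, -y, -z); pixel columns grow to the right and rows downward; lengths in m; the calibration is good to about 2 mm. A picture is of the moment at which its call begins. There is no depth.
- sign_off(): hands the job in; it is judged then, once.
Trained networks look in the newest picture that a camera, given by its name, has taken for a name from the list of things; names that differ only in an ending like _2 or _b are one class to them, and where a whole thing is asked for, a point or a joint stands for the part that bears it (a point fixed in the world has none). Each returns a list of dicts, best first, with "p" (0 to 1); they miss things now and then, are a little off and sometimes report something else, mostly with a low value. They report only what shows in the picture. A call takes as long as a camera call. They do not tell look-alikes from the thing itself.
- silhouettes(camera, name): "pixels" (400x640 bool, what is visible of it) and "extent" ([left, top, right, bottom] in pixels, round what is visible of it).
The state is a dict: "time_s": time; "qpos": joint angles; "joint_velocities": joint speeds; "effort": joint torques, N m; "tool_pos": TCP position; "tool_rot": TCP orientation; "force": force on the tool from outside, world axes, zero at the start; "wrist_torque": the same for the moment, N m; "grip_width": finger opening in m; "grasp_force": force on a finger pad.
Only numpy, scipy, OpenCV 4.12 (cv2) and the standard library are available. Lean on these libraries where they do the work, as an engineer would, in place of code of your own. Each camera call takes 0.05 s, during which the arm holds its last target. There are 200 camera calls.

TASK

Get the desktop pencil sharpener ready for a jog run: pull its sprung bolt knob out to the stop so that the bolt clears the round mouth, lower the bayonet cap fully into the mouth with its two lugs through the two slots, and turn it clockwise (seen from above) just half way to its lock, an eighth of a turn or 45 degrees, never on to the lock. The cap springs back when let go, so finish while gripping it and holding it at half way; leave everything else on the cabinet where it stands.

Things in the scene. Friction and masses are not known exactly. Their poses are not given: they have to be found in the camera images.
- sharpener: Fixed desktop pencil sharpener. Origin: on the cabinet top, under the mouth's axis. White case 104 (x) by 184 mm (y -53 to +131), 46 high; on it an aluminium turret, 92 mm diameter, top at 70 mm. Its mouth: round bore 52 mm, with two slots 15 mm wide reaching 35 mm from the axis along own +x and -x. Guide block and bolt on +y. Relief marks: half way (two), lock (one, on -y).
- mouth (a point): Centre of the mouth at the level of the turret's top, 70 mm above the cabinet top; axes as the sharpener's. The bayonet flange is 8 mm thick; the floor on which the cap seats lies 18 mm below this point.
- knob_top (a point): Centre of the top of the bolt's knob: upright steel cylinder, 18 mm diameter, 30 tall, from 76.5 to 106.5 mm above the cabinet top, standing on the flat bolt (16 mm wide). Bolt in: the knob is 62 mm from the mouth's axis on the sharpener's +y, and the bolt's end reaches 2 mm past that axis, blocking the mouth. It slides along the sharpener's +y.
- bolt (a joint): Bolt slide, m: 0 = in, across the mouth; 0.040 = out at its stop (towards the sharpener's +y), its end then 38 mm from the mouth's axis. Sprung inwards, but a friction brake holds it where it is left; the pull takes about 5 to 7 N. Starts between 0 and 0.006.
- cap: Loose aluminium bayonet cap, upright, 140 g, 54.5 mm tall. Origin: centre of underside. Plug 48 mm diameter to z 20.5, rim disc 56 mm to z 26; handle bar on top to z 54.5, 50 long (own x), 12 thick (y): pinch it. Two lugs at the foot along own +x and -x, to 31 mm from the axis, 10 wide, 6 high, in line with the bar. Half a turn gives the same cap. Starts left or right of the sharpener, any yaw.
- cap_base (a point): The cap's origin: centre of its underside. Seated, it is 18 mm below the mouth point (with up to 4 mm of play upwards once turned under the flange).
- drive_ring (a joint): Sprung ring in the mouth, driven by the lugs, rad: 0 at rest, grows as the cap turns clockwise from above. Lugs meet it after about 0.1 of cap turn: it reads about 0.68 at half way (45 degrees from the slots). Lock is at 90 degrees of cap turn. It pushes back with 0.024 N m at rest, 0.08 half way. A fixed stop bars anticlockwise turning.
- tin_lid: Bystander: plain round aluminium lid, 66 mm diameter, 43 mm tall with a round knob, no lugs; origin under its centre.
- hole_punch: Bystander: steel hole punch, 85 by 115 by 57 mm; origin under its centre.
- stapler: Bystander: stapler, 140 by 34 by 57 mm; origin under its centre.
- glue_stick: Bystander: glue stick standing up, 28 mm diameter, 85 mm tall; origin under its centre.
- clip_dish: Bystander: small steel dish, 70 mm diameter, 26 mm tall; origin under its centre.
There are look-alikes about, which are no part of the job. Leave any green or purple look-alike of the cap alone.

How it is judged (in metres and radians):
On the way, in this order (a step that is already met when the one before it is completed fails the run):
1. the bolt is pulled out to its stop (value of joint bolt above 0.036 m), for 0.2 s.
2. the cap is fully down in the mouth, not yet turned (z of cap_base in the frame of mouth below -0.012 m and horizontal distance between cap_base and mouth below 0.006 m and value of joint drive_ring below 0.3 rad), for 0.1 s.
At the end, for the whole second after the job is handed in: Cap underside over 12 mm below the mouth's top, within 6 mm of its axis; cap turned clockwise 45 degrees (within 10) from the slots, drive ring turned along (0.4 to 1.0 rad), gripped by the fingers (over 2 N); bolt still out (over 34 mm) (z of cap_base in the frame of mouth below -0.012 m and horizontal distance between cap_base and mouth below 0.006 m and angle between the x axis of cap and the x axis of sharpener, either way round between 0.61 and 0.96 rad and value of joint drive_ring between 0.4 and 1 rad and contact force between the fingers and cap above 2 N and value of joint bolt above 0.034 m); the arm keeps its last pose, push and grip.
It fails at once if the cap is turned on to the lock (value of joint drive_ring above 1.25 rad).
It fails at once if a bystander is moved by more than 30 mm or tipped (distance of any of tin_lid, hole_punch, stapler, glue_stick, clip_dish from where it was at the start of the episode above 0.03 m or angle between any of tin_lid, hole_punch, stapler, glue_stick, clip_dish's own z axis and vertical above 0.5 rad).
It also fails if it takes over 54 s, if anything falls off the work surface, if the arm or the gripper's body presses on something with over 40 N, if the wrist force passes 120 N, or if a joint passes its speed limit or range.

## Working session

There is one attempt and no reset: what is moved stays moved. The work goes in short steps, Python scripts to look and compute and a tool call to move; the robot and the scene stay as the last step left them, time stands still between calls to the robot, and variables do not carry over. Pictures are saved under pics/ and viewed, at most 10 in all, crops included, and the job is handed in when it is done.

Besides the shell and the picture viewer there is one more tool, called after "Emit:" as name(argument=value, ...), one argument or row to a line, values as JSON. play_rows: Moves the arm, as the interface text tells. Its arguments: {"type":"object","properties":{"steps":{"type":"array","items":{"type":"array","items":{"type":"array","items":{"type":"number"}}}},"force":{"type":"number"}},"required":["steps"]}

```bash
mkdir -p pics; ls; cat > h.py <<'E'
import numpy as np, cv2
from cell import *
def ray(c,u,v):
    K=np.array(c["intrinsics"]);V=np.array(c["view"])
    d=np.linalg.inv(K)@[u,v,1]; d=np.array([d[0],-d[1],-d[2]])
    R=V[:3,:3];return -R.T@V[:3,3], R.T@d
def pt(c,u,v,z):
    o,d=ray(c,u,v);return o+d*(z-o[2])/d[2]
def proj(c,p):
    K=np.array(c["intrinsics"]);V=np.array(c["view"]);q=V[:3,:3]@np.array(p)+V[:3,3]
    w=K@[q[0],-q[1],-q[2]];return w[:2]/w[2]
def save(c,n): cv2.imwrite("pics/"+n,c["frame"][:,:,::-1])
E
python3 - <<'E'
from h import *
for n in("top","scene"):
    c=read_camera(n);save(c,n+"0.png")
    print(n,np.round(c["intrinsics"],1).tolist(),np.round(c["view"],3).tolist(),[k for k in c])
    for t in("sharpener","cap","knob_top","tin_lid","hole_punch","stapler","glue_stick","clip_dish"):
        for s in silhouettes(n,t)[:4]:
            m=np.argwhere(s["pixels"]).mean(0)[::-1];print(t,round(s["p"],2),s["extent"],m.round(1),pt(c,*m,0.03).round(3))
print(get_obs())
E
```

```text
pics
top [[475.8, 0.0, 320.6], [0.0, 475.8, 200.0], [0.0, 0.0, 1.0]] [[-0.018, -1.0, -0.019, 0.017], [0.986, -0.021, 0.168, -0.544], [-0.168, -0.016, 0.986, -1.375], [0.0, 0.0, 0.0, 1.0]] ['frame', 'intrinsics', 'view']
sharpener 0.79 [280.9, 178.3, 345.8, 225.5] [311.3 201.4] [0.543 0.035 0.03 ]
cap 0.69 [417.5, 230.9, 435.1, 245.1] [425.5 236.9] [ 0.429 -0.303  0.03 ]
cap 0.67 [423.4, 265.5, 441.7, 283.8] [433.2 273.3] [ 0.322 -0.32   0.03 ]
knob_top 0.49 [298.8, 195.1, 324.4, 202.8] [311.2 198.6] [0.552 0.035 0.03 ]
knob_top 0.15 [389.1, 140.6, 430.4, 173.0] [409.8 152.7] [ 0.688 -0.27   0.03 ]
tin_lid 0.84 [209.8, 207.6, 234.2, 228.6] [220.4 216.5] [0.503 0.309 0.03 ]
tin_lid 0.6 [297.3, 191.4, 322.8, 203.4] [310.6 198.5] [0.552 0.036 0.03 ]
hole_punch 0.9 [390.6, 139.7, 430.9, 169.2] [410. 152.] [ 0.69 -0.27  0.03]
hole_punch 0.63 [297.1, 192.2, 323.8, 205.2] [310.5 198.5] [0.552 0.037 0.03 ]
stapler 0.87 [189.8, 136.5, 210.7, 184.0] [199.3 158.1] [0.686 0.378 0.03 ]
stapler 0.38 [281.1, 177.0, 345.7, 224.6] [311.  201.4] [0.543 0.035 0.03 ]
clip_dish 0.75 [279.5, 175.9, 345.2, 
[... 1042 characters left out ...]
0.9, 'qpos': array([-75.91000251,  18.38879871,  -4.01548197,  83.10665876,
         1.29759481,  78.54249592,  -3.26025435]), 'joint_velocities': array([-0.00194797,  0.07067383, -0.03978849,  0.03851438, -0.07927579,
        0.00507981, -0.00960271]), 'effort': array([-7.26429835e-05, -4.91086113e+01, -4.02822532e-01, -3.12779295e+01,
       -6.36884314e-02,  3.33277078e-02,  3.55633794e-06]), 'tool_pos': array([0.14939109, 0.63262052, 0.22262974]), 'tool_rot': array([1.79992678e+02, 5.55218604e-03, 1.66718453e+02]), 'force': array([ 0.07662649, -0.67923516,  0.63392468]), 'wrist_torque': array([ 0.00613953,  0.04805574, -0.02283913]), 'grasp_force': 0.0, 'grip_width': 0.08691430099485604}
```

```bash
python3 - <<'E'
import cv2,numpy as np
a=cv2.imread("pics/top0.png");b=cv2.imread("pics/scene0.png")
cr=lambda i,x,y,w,h,s:cv2.resize(i[y:y+h,x:x+w],None,fx=s,fy=s,interpolation=cv2.INTER_CUBIC)
A=cr(a,270,170,90,65,4.4);B=cr(b,275,185,90,65,4.4)
C=cr(a,395,185,65,105,2.8);D=cr(b,180,150,70,75,4)
o=np.zeros((600,800,3),np.uint8)
for i,x,y in((A,0,0),(B,400,0),(C,0,290),(D,400,290)):o[y:y+i.shape[0],x:x+i.shape[1]]=i[:600-y,:800-x]
cv2.imwrite("pics/c1.png",o)
E
```

```text
(no output)
```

View pics/c1.png

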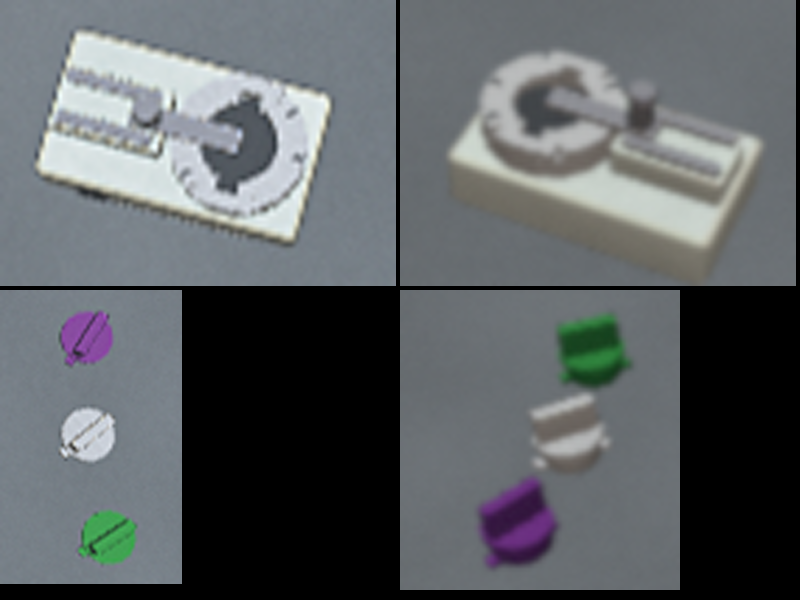

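View pics/top0.png

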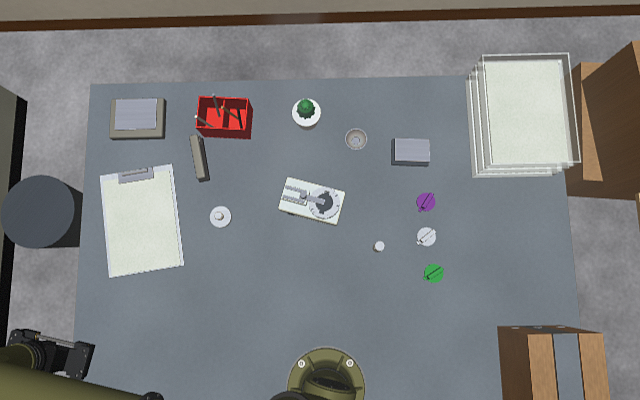

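The three cap-like things in the top view are purple at (426,202), bare aluminium at (426,237) and green at (433,273). The aluminium one is the cap: it has the lugs and bar and the right colour, and the crop confirms it. The sharpener is at (311,201), with its mouth at about (324,203), its knob at about (303,193), and its +y pointing to image left.

```bash
python3 - <<'E'
from h import *
c=read_camera("top");s=lambda x,y:(270+x/4.4-.5,170+y/4.4-.5)
P=[pt(c,*s(*q),.046) for q in((78,30),(330,97),(295,242),(37,173))]
for p in P:print(p.round(4))
for a,b in((0,1),(3,2),(0,3),(1,2)):
    d=P[b]-P[a];print(np.linalg.norm(d).round(4),np.degrees(np.arctan2(d[1],d[0])).round(1))
print("mouth",pt(c,*s(238,144),.07),"knob",pt(c,*s(147,103),.1065))
t=lambda x,y:(395+x/2.8-.3,185+(y-290)/2.8-.3)
a,b=pt(c,*t(68,448),.054),pt(c,*t(112,415),.054)
print("cap",pt(c,*t(89,434),.026),np.degrees(np.arctan2(*(b-a)[1::-1])),np.linalg.norm(b-a))
E
```

```text
[0.6188 0.1055 0.046 ]
[ 0.5683 -0.066   0.046 ]
[ 0.4696 -0.0398  0.046 ]
[0.5202 0.1339 0.046 ]
0.1787 -106.4
0.181 -106.2
0.1026 163.9
0.1021 165.2
mouth [ 0.53325796 -0.00299468  0.07      ] knob [0.55554315 0.05546123 0.1065    ]
cap [ 0.43170046 -0.30717858  0.026     ] -54.83176145234173 0.058270480634863654
```

Emit:
play_rows(
  steps=[
    [[-0.033,-0.029,0,0,0,0,0.087],[-0.033,-0.029,0,0,0,0,0.087],[-0.033,-0.029,0,0,0,0,0.087],[-0.033,-0.029,0,0,0,0,0.087],[-0.033,-0.029,0,0,0,0,0.087],[-0.033,-0.029,0,0,0,0,0.087],[-0.033,-0.029,0,0,0,0,0.087],[-0.033,-0.029,0,0,0,0,0.087],[-0.033,-0.029,0,0,0,0,0.087],[-0.033,-0.029,0,0,0,0,0.087],[-0.033,-0.029,0,0,0,0,0.087],[-0.033,-0.029,0,0,0,0,0.087]],
  ],
)

```text
time_s: 2.15
tool_pos: [0.4557, 0.2014, 0.223]
tool_rot: [179.9, 0.0, 166.7]
force: [0.8, 0.6, 0.4]
grip_width: 0.0873
grasp_force: 0.0
```

Emit:
play_rows(
  steps=[
    [[-0.033,-0.029,0,0,0,0,0.087],[-0.033,-0.029,0,0,0,0,0.087],[-0.033,-0.029,0,0,0,0,0.087],[-0.02,-0.02,0,0,0,0.05,0.06],[0,0,0,0,0,0,0.06],[0,0,0,0,0,0,0.06]],
  ],
)

```text
time_s: 2.75
tool_pos: [0.546, 0.0713, 0.2225]
tool_rot: [180.0, -0.0, 163.8]
force: [-0.6, -0.1, 1.0]
grip_width: 0.0705
grasp_force: 0.0
```

```bash
python3 - <<'E'
from h import *
c=read_camera("wrist");save(c,"w1.png")
o=get_obs();print(o["tool_pos"],o["tool_rot"],o["grip_width"],o["time_s"])
for s in silhouettes("wrist","knob_top")[:3]:print(s["p"],s["extent"])
print(proj(c,[.553,.057,.1065]),proj(c,[.533,-.003,.07]))
E
```

```text
[0.54568709 0.07255292 0.22247166] [ 1.79959663e+02 -3.78120791e-02  1.63926179e+02] 0.0664613965406189 2.8
0.7 [244.8, 182.6, 321.2, 206.8]
[307.68022973 201.12319028] [248.75356584 187.82518298]
```

View pics/w1.png

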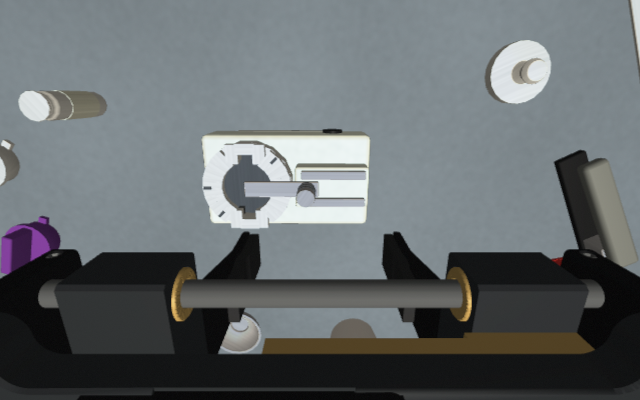

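The wrist view shows the sharpener at (203–369,132–228), with the mouth at about (247,187) and the knob at about (307,195). I'll overlay the prediction on a crop.

```bash
cat >> h.py <<'E'
def overlay(c,mx,my,yaw,bolt,name,box,s,cap=None):
    x,y,w,h=box;im=cv2.resize(np.ascontiguousarray(c["frame"][y:y+h,x:x+w,::-1]),None,fx=s,fy=s,interpolation=cv2.INTER_CUBIC)
    a=np.radians(yaw);ex=np.array([np.cos(a),np.sin(a),0]);ey=np.array([-ex[1],ex[0],0]);M=np.array([mx,my,0])
    def pl(P,col):
        q=np.array([(proj(c,p)-[x,y]+.5)*s-.5 for p in P]);cv2.polylines(im,[np.round(q).astype(int)],True,col,1)
    W=lambda u,v,z:M+u*ex+v*ey+[0,0,z]
    T=np.linspace(0,2*np.pi,40)
    for r,z in((.046,.07),(.026,.07)):pl([W(r*np.cos(t),r*np.sin(t),z) for t in T],(0,0,255))
    pl([W(u,v,.07) for u,v in((.035,.0075),(-.035,.0075),(-.035,-.0075),(.035,-.0075))],(0,255,0))
    pl([W(u,v,.046) for u,v in((.052,.131),(-.052,.131),(-.052,-.053),(.052,-.053))],(255,0,0))
    for z in(.0765,.1065):pl([W(.009*np.cos(t),.062+bolt+.009*np.sin(t),z) for t in T],(255,0,255))
    cv2.imwrite("pics/"+name,im)
E
python3 - <<'E'
from h import *
c=read_camera("wrist");overlay(c,.533,-.003,-16.3,.002,"w2.png",(195,120,185,120),4.2)
E
```

```text
(no output)
```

View pics/w2.png

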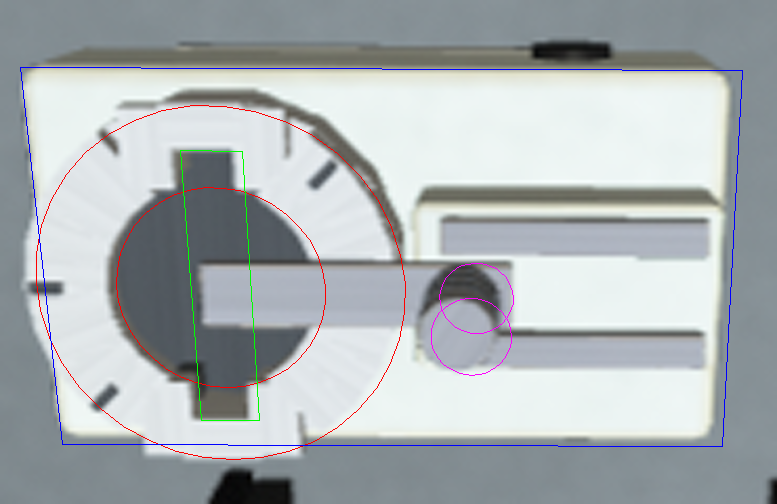

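Yaw fits to about -16.6°. The mouth is at about (0.5324,-0.005) and the knob at (0.550,0.056), shifted about 2.4 mm towards the sharpener's -y from the first estimate. Next is to descend on the knob.

Emit:
play_rows(
  steps=[
    [[-0.009,-0.0145,0.02,0,0,0.009,0.05],[0,0,0.04,0,0,0,0.05],[0,0,0.04,0,0,0,0.05],[0,0,0.03,0,0,0,0.05],[0,0,0.01,0,0,0,0.05],[0,0,0,0,0,0,0.01],[0,0,0,0,0,0,0.01],[0,0,0,0,0,0,0.01],[0,0,0,0,0,0,0.01],[0,0,0,0,0,0,0.01]],
  ],
  force=20,
)

```text
time_s: 3.9
tool_pos: [0.5513, 0.0548, 0.0836]
tool_rot: [180.0, 0.1, 163.3]
force: [-1.0, -5.9, 3.9]
grip_width: 0.0176
grasp_force: 2.6
```

Emit:
play_rows(
  steps=[
    [[0,0,0,0,0,0,0.01],[0,0,0,0,0,0,0.01],[0,0.005,0,0,0,0,0.01],[0,0.005,0,0,0,0,0.01],[0,0.005,0,0,0,0,0.01],[0,0.005,0,0,0,0,0.01],[0,0.005,0,0,0,0,0.01],[0,0.005,0,0,0,0,0.01],[0,0.004,0,0,0,0,0.01],[0,0.002,0,0,0,0,0.01],[0,0,0,0,0,0,0.01]],
  ],
)

```text
time_s: 5.0
tool_pos: [0.5609, 0.0874, 0.0836]
tool_rot: [-179.9, -0.0, 163.3]
force: [-4.0, -4.1, 8.0]
grip_width: 0.0173
grasp_force: 20.0
```

Emit:
play_rows(
  steps=[
    [[0,0.002,0,0,0,0,0.01],[0,0.002,0,0,0,0,0.01],[0,0.002,0,0,0,0,0.01],[0,0,0,0,0,0,0.01]],
  ],
)

```text
time_s: 5.4
tool_pos: [0.5623, 0.0921, 0.0835]
tool_rot: [-179.8, -0.0, 163.2]
force: [-4.1, -6.5, 8.9]
grip_width: 0.0173
grasp_force: 20.0
```

Emit:
play_rows(
  steps=[
    [[0,0.002,0,0,0,0,0.01],[0,0.002,0,0,0,0,0.01],[0,0,0,0,0,0,0.01],[0,0,0,0,0,0,0.01]],
  ],
)

```text
time_s: 5.8
tool_pos: [0.5624, 0.0923, 0.0834]
tool_rot: [-179.5, -0.1, 163.1]
force: [-7.5, -12.1, 12.9]
grip_width: 0.0173
grasp_force: 20.0
```

Emit:
play_rows(
  steps=[
    [[0,-0.004,0,0,0,0,0.01],[0,0,0,0,0,0,0.03],[0,0,0,0,0,0,0.04],[0,0,0,0,0,0,0.04],[0,0,-0.03,0,0,0,0.04],[0,0,-0.045,0,0,0,0.04],[0,0,-0.045,0,0,0,0.06]],
  ],
)

```text
time_s: 6.5
tool_pos: [0.562, 0.096, 0.2031]
tool_rot: [-180.0, -0.1, 163.4]
force: [1.2, 0.1, 0.6]
grip_width: 0.0428
grasp_force: 0.0
```

Emit:
play_rows(
  steps=[
    [[0.001,-0.035,0,0,0,0,0.06],[0.001,-0.035,0,0,0,0,0.06],[0.001,-0.035,0,0,0,0,0.06],[0.001,-0.035,0,0,0,0,0.06],[0.001,-0.035,0,0,0,0,0.06],[0.001,-0.035,0,0,0,0,0.06],[0.001,-0.035,0,0,0,0,0.06],[0.001,-0.035,0,0,0,0,0.06],[0.001,-0.035,0,0,0,0,0.06],[0.001,-0.035,0,0,0,0,0.06],[0,-0.035,0,0,0,0,0.06],[0,-0.031,0,0,0,0,0.06]],
  ],
)

```text
time_s: 7.7
tool_pos: [0.4336, -0.3014, 0.2026]
tool_rot: [180.0, 0.0, 163.4]
force: [-0.7, 0.8, -0.5]
grip_width: 0.0602
grasp_force: 0.0
```

Emit:
play_rows(
  steps=[
    [[0,0,0,0,0,0.133,0.05],[0,0,0,0,0,0.133,0.05],[0,0,0,0,0,0.133,0.05],[0,0,0,0,0,0.133,0.05],[0,0,0,0,0,0.133,0.05],[0,0,0,0,0,0,0.05],[0,0,0,0,0,0,0.05]],
  ],
)

```text
time_s: 8.4
tool_pos: [0.4342, -0.2999, 0.2024]
tool_rot: [180.0, -0.0, 125.5]
force: [-0.1, -0.0, 0.8]
grip_width: 0.0501
grasp_force: 0.0
```

```bash
python3 - <<'E'
from h import *
c=read_camera("wrist");save(c,"w3.png")
o=get_obs();print(o["tool_pos"],o["tool_rot"],o["qpos"],o["time_s"])
x0,y0,w,h,s=220,100,200,150,4
im=cv2.resize(np.ascontiguousarray(c["frame"][y0:y0+h,x0:x0+w,::-1]),None,fx=s,fy=s,interpolation=cv2.INTER_CUBIC)
a=np.radians(-54.8);ex=np.array([np.cos(a),np.sin(a),0]);ey=np.array([-ex[1],ex[0],0])
def pl(P,col):
    q=np.array([(proj(c,np.array([.4317,-.3072,0])+p[0]*ex+p[1]*ey+[0,0,p[2]])-[x0,y0]+.5)*s-.5 for p in P]);print(q.mean(0));cv2.polylines(im,[np.round(q).astype(int)],True,col,1)
T=np.linspace(0,6.283,40)
pl([(.028*np.cos(t),.028*np.sin(t),.026) for t in T[:-1]],(0,0,255))
pl([(.025*i,.006*j,.0545) for i,j in((1,1),(1,-1),(-1,-1),(-1,1))],(255,0,255))
cv2.imwrite("pics/w3.png",im)
for k in silhouettes("wrist","cap"):print(k["p"],k["extent"])
E
```

```text
[ 0.43409032 -0.30005818  0.20244469] [ 1.79992773e+02 -4.54160471e-03  1.25426289e+02] [-16.37593007   4.59402314  51.04653778 103.59378798  -3.73239953
  73.54912497  71.06520472] 8.45
[380.39759646 316.27718312]
[378.29288817 343.15487619]
0.91 [359.1, 200.4, 408.0, 262.8]
0.8 [287.8, 144.1, 339.1, 206.3]
0.78 [198.5, 102.6, 245.4, 160.6]
0.4 [508.2, 0.9, 638.6, 67.5]
```

View pics/w3.png

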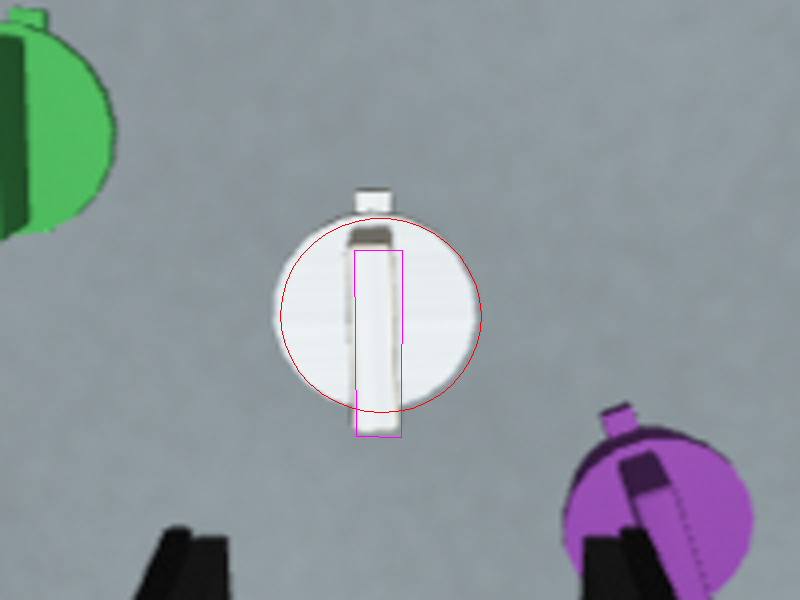

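Emit:
play_rows(
  steps=[
    [[-0.0035,-0.0075,0.02,0,0,-0.02,0.05],[0,0,0.04,0,0,0,0.05],[0,0,0.04,0,0,0,0.05],[0,0,0.04,0,0,0,0.05],[0,0,0.022,0,0,0,0.05],[0,0,0.01,0,0,0,0.05],[0,0,0,0,0,0,0.004],[0,0,0,0,0,0,0.004],[0,0,0,0,0,0,0.004],[0,0,0,0,0,0,0.004],[0,0,0,0,0,0,0.004],[0,0,0,0,0,0,0.004]],
  ],
  force=30,
)

```text
time_s: 9.7
tool_pos: [0.4301, -0.3076, 0.031]
tool_rot: [180.0, 0.0, 126.4]
force: [-1.1, -0.5, 3.2]
grip_width: 0.012
grasp_force: 30.0
```

Emit:
play_rows(
  steps=[
    [[0,0,0,0,0,0,0.004],[0,0,0,0,0,0,0.004]],
  ],
)

```text
time_s: 9.9
tool_pos: [0.4301, -0.3077, 0.031]
tool_rot: [180.0, 0.0, 126.4]
force: [-0.7, 0.6, 5.9]
grip_width: 0.0113
grasp_force: 30.0
```

Emit:
play_rows(
  steps=[
    [[0,0,-0.02,0,0,0,0.004],[0,0,-0.04,0,0,0,0.004],[0,0,-0.04,0,0,0,0.004],[0,0,-0.02,0,0,0,0.004],[0,0,0,0,0,-0.129,0.004],[0,0,0,0,0,-0.129,0.004],[0,0,0,0,0,-0.129,0.004],[0,0,0,0,0,-0.129,0.004],[0,0,0,0,0,-0.129,0.004]],
  ],
)

```text
time_s: 10.8
tool_pos: [0.4293, -0.3073, 0.15]
tool_rot: [180.0, -0.1, 163.6]
force: [-0.3, 0.3, -0.1]
grip_width: 0.0117
grasp_force: 30.0
```

Emit:
play_rows(
  steps=[
    [[-0.0012,0.02,0,0,0,0,0.004],[-0.0012,0.035,0,0,0,0,0.004],[-0.0012,0.035,0,0,0,0,0.004],[-0.0012,0.035,0,0,0,0,0.004],[-0.0012,0.035,0,0,0,0,0.004],[-0.0012,0.035,0,0,0,0,0.004],[-0.0012,0.035,0,0,0,0,0.004],[-0.0012,0.035,0,0,0,0,0.004],[-0.001,0.035,0,0,0,0,0.004],[-0.001,0.019,0,0,0,0,0.004],[0,0,0,0,0,0,0.004],[0,0,0,0,0,0,0.004]],
  ],
)

```text
time_s: 12.0
tool_pos: [0.5319, -0.0066, 0.1501]
tool_rot: [-179.9, -0.0, 163.3]
force: [-0.5, -0.2, -1.2]
grip_width: 0.012
grasp_force: 30.0
```

```bash
python3 - <<'E'
from h import *
c=read_camera("wrist");o=get_obs();print(o["tool_pos"],o["tool_rot"],o["qpos"],o["time_s"],o["grip_width"])
x0,y0,w,h,s=220,100,200,150,4
p=o["tool_pos"];zb=p[2]-.031
M=np.array([.5325,-.005,0]);
im=cv2.resize(np.ascontiguousarray(c["frame"][y0:y0+h,x0:x0+w,::-1]),None,fx=s,fy=s,interpolation=cv2.INTER_CUBIC)
def pl(O,yaw,P,col):
    a=np.radians(yaw);ex=np.array([np.cos(a),np.sin(a),0]);ey=np.array([-ex[1],ex[0],0])
    q=np.array([(proj(c,np.array([O[0],O[1],0])+u*ex+v*ey+[0,0,z])-[x0,y0]+.5)*s-.5 for u,v,z in P]);print(q.mean(0));cv2.polylines(im,[np.round(q).astype(int)],True,col,1)
T=np.linspace(0,6.283,40)[:-1]
for r in(.046,.026):pl(M,-16.6,[(r*np.cos(t),r*np.sin(t),.07) for t in T],(0,0,255))
pl(M,-16.6,[(.035*i,.0075*j,.07) for i,j in((1,1),(1,-1),(-1,-1),(-1,1))],(0,255,0))
y=o["tool_rot"][2]
pl(p,y,[(.028*np.cos(t),.028*np.sin(t),zb+.026) for t in T],(255,0,0))
pl(p,y,[(.025*i,.006*j,zb+.0545) for i,j in((1,1),(1,-1),(-1,-1),(-1,1))],(255,0,255))
pl(p,y,[(.031*i,.005*j,zb+.006) for i,j in((1,1),(1,-1),(-1,-1),(-1,1))],(255,255,0))
cv2.imwrite("pics/w4.png",im)
E
```

```text
[ 0.53182377 -0.0073078   0.15027434] [-1.79921191e+02 -2.38023912e-02  1.63221891e+02] [-33.16960632   7.24961554  33.56454699 106.38402058  -4.25140939
  67.66626036  75.02654294] 12.05 0.011393701787999796
[410.89516613 407.35902703]
[410.86349861 411.27569244]
[410.84527902 406.46133253]
[395.74557602 574.32503335]
[393.62645354 671.42710684]
[396.85433409 515.0647421 ]
```

View pics/w4.png

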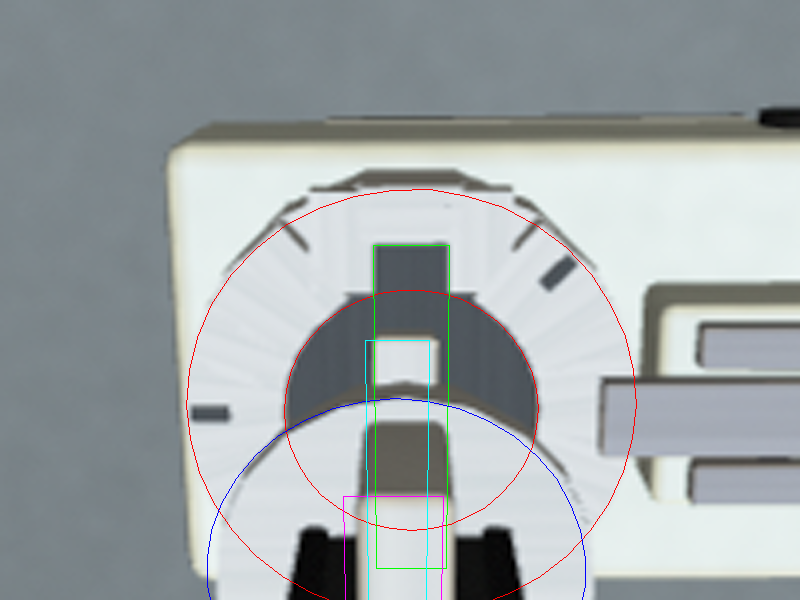

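The slots, turret and mouth fit the overlay. The lug centre at x=406 against the slot centre at 411 shows the cap needs about 1–1.5 mm more in tool +y.

Emit:
play_rows(
  steps=[
    [[-0.0005,0.0015,0.03,0,0,0,0.004],[0,0,0.01,0,0,0,0.004],[0,0,0.006,0,0,0,0.004],[0,0,0.004,0,0,0,0.004],[0,0,0.004,0,0,0,0.004],[0,0,0,0,0,0,0.004]],
  ],
)

```text
time_s: 12.65
tool_pos: [0.5333, -0.0042, 0.0966]
tool_rot: [180.0, 0.0, 163.3]
force: [-0.7, 0.2, -1.3]
grip_width: 0.012
grasp_force: 30.0
```

Emit:
play_rows(
  steps=[
    [[0,0,0.004,0,0,0,0.004],[0,0,0.004,0,0,0,0.004],[0,0,0.003,0,0,0,0.004],[0,0,0.002,0,0,0,0.004],[0,0,0,0,0,0,0.004]],
  ],
)

```text
time_s: 13.15
tool_pos: [0.5331, -0.0039, 0.0833]
tool_rot: [-180.0, -0.0, 163.3]
force: [0.5, -0.2, -1.5]
grip_width: 0.0117
grasp_force: 30.0
```

Emit:
play_rows(
  steps=[
    [[0,0,0.001,0,0,0,0.004],[0,0,0.001,0,0,0,0.004],[0,0,0,0,0,0,0.004],[0,0,0,0,0,0,0.004]],
  ],
)

```text
time_s: 13.55
tool_pos: [0.5333, -0.0039, 0.083]
tool_rot: [180.0, -0.0, 163.3]
force: [-4.2, 0.0, 9.3]
grip_width: 0.0119
grasp_force: 30.0
```

Seated, with contact felt at base z of about 0.052. I'll ease the push and turn 45° clockwise.

Emit:
play_rows(
  steps=[
    [[0,0,-0.0015,0,0,0,0.004],[0,0,0,0,0,0.1,0.004],[0,0,0,0,0,0.1,0.004],[0,0,0,0,0,0.1,0.004],[0,0,0,0,0,0.1,0.004],[0,0,0,0,0,0.1,0.004],[0,0,0,0,0,0.1,0.004],[0,0,0,0,0,0.1,0.004],[0,0,0,0,0,0.085,0.004],[0,0,0,0,0,0,0.004],[0,0,0,0,0,0,0.004]],
  ],
)

```text
time_s: 14.65
tool_pos: [0.5331, -0.0054, 0.0831]
tool_rot: [-179.9, 0.1, 118.4]
force: [-2.1, -4.5, 1.4]
grip_width: 0.0122
grasp_force: 30.0
```

```bash
python3 - <<'E'
from h import *
c=read_camera("wrist");b=read_camera("scene");o=get_obs();print({k:np.round(o[k],3) for k in("tool_pos","tool_rot","force","wrist_torque","grasp_force","time_s")})
im=np.vstack([cv2.resize(c["frame"][100:250,220:420,::-1],None,fx=2,fy=2),cv2.resize(b["frame"][175:255,270:370,::-1],(400,300),interpolation=cv2.INTER_CUBIC)])
cv2.imwrite("pics/w5.png",im)
E
```

```text
{'tool_pos': array([ 0.533, -0.005,  0.083]), 'tool_rot': array([-1.79935e+02,  7.30000e-02,  1.18437e+02]), 'force': array([-2.044, -5.129,  0.759]), 'wrist_torque': array([-1.274,  0.506,  0.086]), 'grasp_force': np.float64(30.001), 'time_s': np.float64(14.75)}
```

View pics/w5.png

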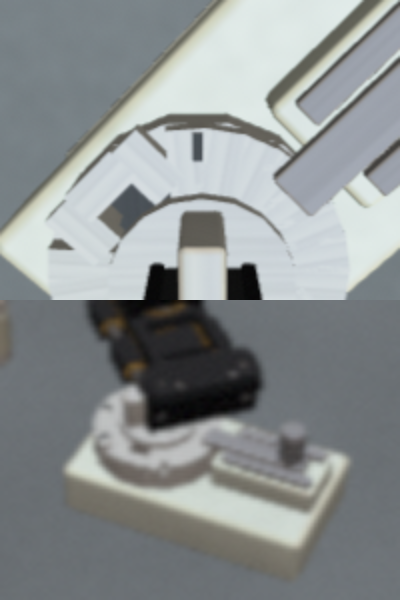

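The wrist view shows the bar in line with the half-way mark at (197,147), the lug gone from its slot and the bolt still out. The wrist torque of 0.086 N m matches the half-way spring of 0.08 N m.

```bash
python3 -c "
from cell import sign_off
print(sign_off())"
```

```text
the job is handed in; nothing more can be done
None
```

The job is handed in: bolt out at its stop, cap fully seated and turned 45° clockwise to the half-way mark, and still gripped at 30 N. `sign_off` gave no verdict, and I did not re-check the bystanders at the end.

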